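Prop open the coin counter's lid

ROBOT

A 6-joint arm with a two-finger parallel gripper is mounted at the origin on the work surface. World frame = base frame: x ahead of the robot, y to its left, z up, the work surface at z = 0. Lengths are in m, angles in rad, forces in N, time in s.
With the tool pointing down it reaches from about 0.375 to 0.9 m from the base axis. Payload 3.1 kg.
Tool frame: the origin (TCP) lies midway between the tips of the shut fingers; the grasp point (between the pads) lies 19 mm behind it (r.hold_point_z is the distance from the TCP to the grasp point, in m); z points along the fingers, y is the line along which they close (so a half turn about z gives the same grasp; the last joint's range is limited). The gripper opens to 85 mm and grips with 20 to 120 N. Pads are 22 mm wide; open, the fingers measure 114 mm over their backs; the gripper's body (76 mm by 85 mm) begins 54 mm behind the grasp point. The pads swing forward as they close: fully open they stand 13 mm farther back than shut.
Start: joints at [1.165, 0.527, 1.433, -0, 1.181, -0.178], TCP at [0.14, 0.609, 0.231] pointing down, gripper open.
Joint ranges: [-3.08, 3.08], [-0.75, 2.2], [0.22, 2.44], [-1.43, 4.57], [0, 2.65], [-2.85, 2.85]. Speed limits (rad/s): [2.79, 2.79, 3.14, 3.14, 3.14, 3.14].

INTERFACE

Orientations are given as a unit quaternion [x, y, z, w].
In Python, from bench import r gives the robot as it stands.
- The arm moves only by the shell command python3 -m jog 'ROWS' [OPENING]. ROWS is JSON, a list of rows, each a list of 6 numbers: the shift along the tool's x, y, z in units of 0.75 m (1.0 is 0.75 m), then the turn, a rotation vector about the tool's x, y, z in units of pi rad (1.0 is pi rad). In form: [[dx, dy, dz, wx, wy, wz], ...]. A call has 1 to 5 rows; each row is the pose to reach, as a shift and turn from the pose commanded when the call began, along the tool's axes at that moment, turning the shorter way round; what a row does not reach only later rows make up. A row lasts 1/10 s, in which the tool goes at most 50 mm and 8.59 degrees, less where a joint would pass 70% of its speed; a pose out of reach is approached as far as the arm can. A call with a number of a shift or a turn outside -1 to 1 is refused whole. A call with a gripper value outside its range is refused whole. OPENING is the opening, from -1 (shut) to 1 (fully open), set as the call begins (- or left out, the last holds). The fingers move at their own pace and stop on an object; the grip force is fixed at half the most. Time passes only in rows, so rows that repeat a pose let the fingers close. It gives the time, the measured TCP pose, the force, the opening and the grip force at its end, in the units of the state.
- r.get_state(): the state, without advancing time (a new reading comes with each control period).
- r.camera(name): name is "side" or "top" or "wrist"; returns a dict with "pixels" (384x512x3 uint8, red, green, blue), "fx", "fy", "cx", "cy" (pixels), "rvec" (rotation vector, rad) and "tvec" (3), from world to camera coordinates, as OpenCV has them. Camera axes: x right, y down, z forward; pixel columns grow to the right and rows downward; lengths in m; the calibration is good to about 2 mm. A picture is of the moment at which its call begins. There is no depth.
- r.close_job(): hands the job in; it is judged then, once.
The state is a dict: "clock": time; "joints": joint angles; "joint_velocities": joint speeds; "joint_efforts": joint torques, N m; "eef_pos": TCP position; "ee_rot": TCP orientation; "force": force on the tool from outside, world axes, zero at the start; "torque": the same for the moment, N m; "finger_gap": finger opening in m; "grasp_force": force on a finger pad.
Only numpy, scipy, OpenCV 4.12 (cv2) and the standard library are available. Lean on these libraries where they do the work, as an engineer would, in place of code of your own. Each camera call takes 0.05 s, during which the arm holds its last target. There are 200 camera calls.

TASK

The paddle wheel inside the bench coin counter has to be got at: lift the counter's lid all the way up to its stop, then swing the prop rod on its side up into the catch on the lid's edge, until its end is home in the holding hole and the red sprung gate has clicked shut behind it. Do not let the lid drop, leave the other things on the bench where they stand, and finish with the lid standing open on its rod, untouched.

Things in the scene. Friction and masses are not known exactly. Their poses are not given: they have to be found in the camera images.
- coin_counter: The bench coin counter, a grey steel housing 230 mm deep (x), 190 mm wide (y), 128 mm high, standing fixed on the bench. Origin under its centre; its +x points from its front (display, keys, coin cup; faces the robot) to its back, its +y to the side that carries the prop rod, z up. Its place and yaw vary.
- lid (a joint): Blue lid on top, hinged along the counter's rear (+x) side, axis parallel to the counter's y. 0 = shut, grows as the front edge is lifted, 1.09 rad = fully up at its own stop. About 0.45 kg; about 4 N at the handle lifts it. Its tired friction hinge holds it only in its upper travel (safely above 0.9 rad); let go lower down it falls shut.
- lid_hinge (a point): Point on the lid's hinge line at mid-width, 135 mm above the bench, 70 mm behind (+x) the counter's origin.
- lid_handle (a point): Middle of the lid's black bar handle: round, 12 mm thick, 110 mm long, parallel to the counter's y, 219 mm from the hinge line in the plane of the lid, 34 mm clear of the lid's front edge on two end posts. Lid plate: 12 mm thick, 194 mm wide, reaching 185 mm from the hinge. The bar is 135 mm above the bench at lid 0 and about 330 mm with the lid fully up.
- rod (a joint): Steel prop rod, 10 mm thick, outside the counter's +y side, on a pivot near the front, axis parallel to the counter's y. 0 = stowed, level, pointing to the counter's back (+x); grows as its free end rises; about 0.96 rad when home in the catch with the lid fully up; range to 1.3. It starts between 0 and 0.3; its stiff pivot keeps it where it is left (under 3 N at the grip moves it).
- rod_pivot (a point): Pivot of the rod, on the rod's centre line: in the counter's frame 98 mm ahead of the origin (x = -98 mm), y = 124 mm, 85 mm above the bench.
- rod_grip (a point): Centre of the orange grip sleeve: a round peg 16 mm thick, 62 mm long, parallel to the counter's y, sticking out sideways (+y) from the rod, 145 mm along the rod from its pivot; its centre is 41 mm out from the rod, 165 mm from the counter's middle plane. It turns with the rod; pinched from above across its thickness it can be carried along the arc, turning between the fingers.
- rod_pin (a point): The end pin of the rod: a round 10 mm pin parallel to y, pointing inwards (-y) at the rod's free end, 169.4 mm from the pivot. This point is 10 mm inwards from the rod's centre line.
- catch (a point): Where the pin's centre sits when home in the holding hole of the catch: a steel C-shaped hook under the lid's +y edge, moving with the lid. The point is 112 mm along the lid from the hinge, 22 mm below the lid's middle plane. The 16 mm wide slot opens towards the hinge along the pin's path: with the lid fully up, the rising rod carries the pin straight in to the closed end, 2 mm past home.
- gate (a joint): Red sprung pawl (gate), 28 mm long, across the mouth of the catch, pivoted at the mouth and pointing in. 0 = shut under its spring. The pin going in pushes it aside to about 0.35 rad (about 2 N) and it clicks back to 0 behind the pin, which then cannot come out again.
- canister_blue: Loose blue screw-top aluminium canister, 68 mm across, 131 mm high, upright; origin at the centre of its base.
- canister_silver: Loose silver screw-top aluminium canister, 68 mm across, 131 mm high, upright; origin at the centre of its base.
- paddle_wheel: Loose spare brass paddle wheel, 100 mm across, 26 mm high, lying flat; origin at the centre of its underside.
- escrow_bucket: Loose chrome escrow bucket, open box 90 x 70 x 55 mm; origin at the centre of its underside.
- drift_punch: Loose steel drift punch, 109 mm long, 12 mm thick, lying along its x; origin under it, on the bench.
- reject_housing: Loose dusty grey reject housing, 100 x 55 mm, 92 mm high; origin at the centre of its underside.
- screwdriver: Loose screwdriver lying along its x; origin on the bench.

How it is judged:
On the way:
1. the lid is lifted up to its stop (at least 1.02 of its 1.09 rad) (value of joint lid above 1.02 rad), for 0.2 s.
At the end, for the whole second after the job is handed in: The lid stands up at more than 1.02 rad; the rod's end pin is home in the catch, within 8 mm of the catch point; the gate is shut behind it (below 0.15 rad); lid and rod are at rest (value of joint lid above 1.02 rad and distance between rod_pin and catch below 0.008 m and value of joint gate below 0.15 rad and velocity of joint lid between -0.05 and 0.05 rad/s and velocity of joint rod between -0.05 and 0.05 rad/s); the robot touches nothing.
It fails at once if the lid drops: it swings down faster than 2 rad/s (velocity of joint lid below -2 rad/s).
It fails at once if one of the other things on the bench is pushed more than 30 mm (distance of any of canister_blue, canister_silver, paddle_wheel, escrow_bucket, drift_punch, reject_housing, screwdriver from where it was at the start of the episode above 0.03 m).
It also fails if it takes over 56 s, if anything falls off the work surface, if the arm or the gripper's body presses on something with over 40 N, if the wrist force passes 120 N, or if a joint passes its speed limit or range.

## Working session

There is one attempt and no reset: what is moved stays moved. The work goes in short steps, Python scripts to look and compute and a shell command to move; the robot and the scene stay as the last step left them, time stands still between calls to the robot, and variables do not carry over. Pictures are saved under pics/ and viewed, at most 10 in all, crops included, and the job is handed in when it is done.

```bash
mkdir -p pics; ls; python3 - <<'E'
from bench import r
import cv2,numpy as np
for n in("top","side"):
    c=r.camera(n);cv2.imwrite(f"pics/{n}0.png",c["pixels"][:,:,::-1]);print(n,c["fx"],c["cx"],c["cy"],c["rvec"],c["tvec"])
s=r.get_state();print(s["clock"],s["eef_pos"],s["ee_rot"],s["finger_gap"],r.hold_point_z)
E
```

```text
pics
top 385.1737136149129 252.0550617221979 190.4977625075603 [ 2.14396474 -2.19823604  0.09766769] [0.00293791 0.50050076 1.1406128 ]
side 358.8295736655365 254.499242710103 192.93441294449818 [ 2.05572895 -0.51760095  0.29712952] [-0.42781219  0.20102275  0.88828386]
0.1 [0.14025115 0.60840305 0.23044003] [ 1.13172406e-01  9.93574903e-01 -9.17430235e-04 -2.76337770e-04] 0.08548115977402508 0.0187
```

View pics/top0.png

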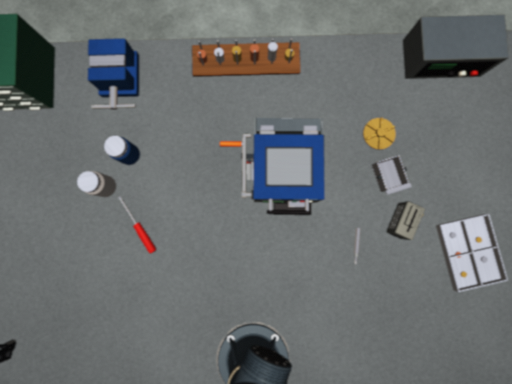

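View pics/side0.png

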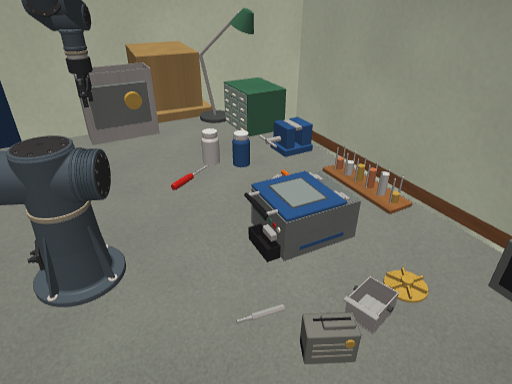

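The top view shows the counter's blue lid around pixels (254–325, 136–201), the handle at about (290,206) and the orange grip at (231,144). The canisters are well off to the left. Now I'll measure the lid and grip.

```bash
cat > h.py <<'E'
import numpy as np,cv2
from scipy.spatial.transform import Rotation as R
from bench import r
def ray(c,uv,z):
    Rm=R.from_rotvec(c["rvec"]).as_matrix();t=np.array(c["tvec"])
    o=-Rm.T@t
    d=np.c_[(np.atleast_2d(uv)-[c["cx"],c["cy"]])/[c["fx"],c["fy"]],np.ones(len(np.atleast_2d(uv)))]@Rm
    return o+d*((z-o[2])/d[:,2])[:,None]
def proj(c,P):
    return cv2.projectPoints(np.atleast_2d(P).astype(float),np.array(c["rvec"]),np.array(c["tvec"]),np.array([[c["fx"],0,c["cx"]],[0,c["fy"],c["cy"]],[0,0,1]]),None)[0][:,0]
E
python3 - <<'E'
from h import *
c=r.camera("top");p=c["pixels"];h=cv2.cvtColor(p,cv2.COLOR_RGB2HSV)
m=((h[...,0]>100)&(h[...,0]<125)&(h[...,1]>150)).astype(np.uint8);m[:,:200]=0;m[:,400:]=0;m[:110]=0
cn=max(cv2.findContours(m,0,2)[0],key=cv2.contourArea)
W=ray(c,cn[:,0]+0.0,0.141)[:,:2]
rc=cv2.minAreaRect((W*1000).astype(np.float32));print(rc);print(cv2.boxPoints(rc))
m=((h[...,0]<16)&(h[...,1]>200)&(h[...,2]>150));m[:,:210]=0;m[:,260:]=0;m[:120]=0;m[170:]=0
v,u=np.nonzero(m);print(len(u),u.min(),u.max(),v.min(),v.max());
for z in(.085,.105,.128):print(z,ray(c,[[u.mean(),v.mean()]],z),cv2.fitLine(np.c_[u,v].astype(np.float32),2,0,.01,.01).ravel())
E
python3 - <<'E'
import cv2
a=cv2.imread('pics/top0.png')[105:225,205:345];cv2.imwrite('pics/topc.png',cv2.resize(a,None,fx=5,fy=5,interpolation=3))
E
```

```text
((553.3877563476562, -110.68111419677734), (187.6612091064453, 179.4256134033203), 88.55497741699219)
[[ 461.3373   -202.21953 ]
 [ 640.7058   -206.74423 ]
 [ 645.43823   -19.1427  ]
 [ 466.0697    -14.617996]]
75 221 239 142 145
0.085 [[0.63284637 0.05037541 0.085     ]] [ 9.9997890e-01 -6.4977836e-03  2.3012000e+02  1.4352000e+02]
0.105 [[0.62844045 0.04922036 0.105     ]] [ 9.9997890e-01 -6.4977836e-03  2.3012000e+02  1.4352000e+02]
0.128 [[0.62337364 0.04789206 0.128     ]] [ 9.9997890e-01 -6.4977836e-03  2.3012000e+02  1.4352000e+02]
```

View pics/topc.png

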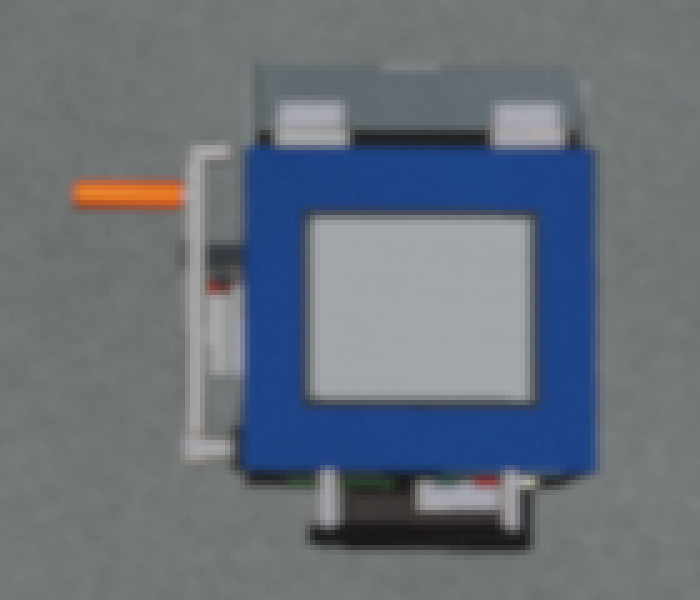

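```bash
cat >> h.py <<'E'
def rowto(pos,yaw):  # tool down, tool y at angle yaw in the world
    s=r.get_state();q=R.from_quat(s["ee_rot"])
    y=np.array([np.cos(yaw),np.sin(yaw),0]);z=np.array([0,0,-1.]);T=R.from_matrix(np.c_[np.cross(y,z),y,z])
    return np.round(np.r_[q.inv().apply(np.array(pos)-s["eef_pos"])/.75,(q.inv()*T).as_rotvec()/np.pi],4).tolist()
E
python3 - <<'E'
from h import *
print(rowto([.40,.22,.27],np.radians(35)))
E
```

```text
[-0.4539, -0.4269, -0.052, -0.0005, 0.0001, 0.2334]
```

```bash
python3 -m jog '[[-0.454,-0.427,-0.052,0,0,0.233],[-0.454,-0.427,-0.052,0,0,0.233],[-0.454,-0.427,-0.052,0,0,0.233],[-0.454,-0.427,-0.052,0,0,0.233],[-0.454,-0.427,-0.052,0,0,0.233]]' 1
python3 -m jog '[[-0.3,-0.27,0,0,0,0],[-0.3,-0.27,0,0,0,0],[-0.3,-0.27,0,0,0,0],[-0.3,-0.27,0,0,0,0]]' 
python3 - <<'E'
from h import *
s=r.get_state();print(s["clock"],s["eef_pos"],s["ee_rot"],s["joints"])
print(rowto([.43,-.108,.30],np.radians(-1)))
E
```

```text
clock: 0.65
eef_pos: [0.2795, 0.4001, 0.2521]
ee_rot: [0.463, 0.886, -0.0, 0.0]
force: [1.4, 0.2, 0.7]
finger_gap: 0.0853
grasp_force: 0.0
clock: 1.05
eef_pos: [0.2541, 0.2016, 0.252]
ee_rot: [0.461, 0.888, -0.0, 0.0]
force: [0.6, -0.8, 0.5]
finger_gap: 0.0855
grasp_force: 0.0
1.05 [0.25413405 0.2016395  0.25199383] [ 4.60674234e-01  8.87569265e-01 -6.88747270e-05  2.13120884e-04] [ 3.21904766e-01  7.14020487e-02  2.08661645e+00 -4.82798619e-04
  9.83376322e-01 -2.91114622e-01]
[-0.4726, -0.0459, -0.0638, 0.0001, 0.0001, 0.2008]
```

```bash
python3 -m jog '[[-0.473,-0.046,-0.064,0,0,0.2],[-0.473,-0.046,-0.064,0,0,0.2],[-0.473,-0.046,-0.064,0,0,0.2],[-0.473,-0.046,-0.064,0,0,0.2],[-0.473,-0.046,-0.064,0,0,0.2]]'
python3 - <<'E'
from h import *
print(rowto([.43,-.108,.30],np.radians(-1)))
E
```

```text
clock: 1.55
eef_pos: [0.3773, -0.0144, 0.2859]
ee_rot: [0.714, 0.7, 0.0, 0.0]
force: [1.6, 0.3, -0.3]
finger_gap: 0.0853
grasp_force: 0.0
[-0.1234, 0.0729, -0.0188, 0.0002, -0.0001, -0.001]
```

```bash
python3 -m jog '[[-0.123,0.073,-0.019,0,0,0],[-0.123,0.073,-0.019,0,0,0],[-0.123,0.073,-0.019,0,0,0],[-0.123,0.073,-0.019,0,0,0]]'
python3 - <<'E'
from h import *
c=r.camera("wrist");cv2.imwrite("pics/w1.png",c["pixels"][:,:,::-1])
P=[[.429,y,.135] for y in(-.163,-.108,-.053)]+[[.462,-.202,.141],[.466,-.0146,.141],[.64,-.207,.141],[.645,-.019,.141]]
print(proj(c,P).round());s=r.get_state();print(s["eef_pos"])
E
```

```text
clock: 1.95
eef_pos: [0.4306, -0.1068, 0.2995]
ee_rot: [0.714, 0.7, 0.0, -0.0]
force: [-0.9, -0.4, -0.4]
finger_gap: 0.0854
grasp_force: 0.0
[[255. 229.]
 [254. 178.]
 [253. 123.]
 [286. 265.]
 [292.  79.]
 [452. 266.]
 [488.  80.]]
[ 0.42934242 -0.1050972   0.29912159]
```

View pics/w1.png

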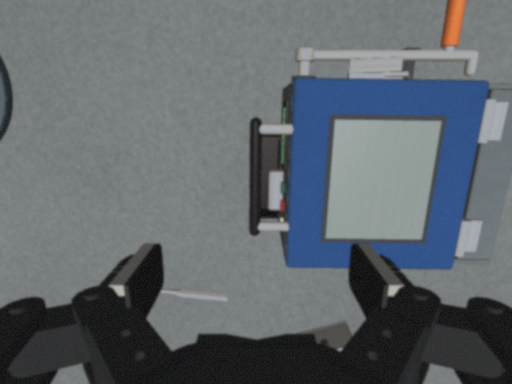

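The wrist view shows the bar handle running from (255,119) to (254,233). The lid corners are at about (293,78), (489,82), (288,267) and (454,268), and the grip is at about (454,22).

```bash
python3 - <<'E'
from h import *
c=r.camera("wrist")
print(ray(c,[[255.5,118],[254,235]],.135).round(4))
print(ray(c,[[292,78],[490,82],[287.5,268],[454.5,269]],.141).round(4))
p=c["pixels"];h=cv2.cvtColor(p,cv2.COLOR_RGB2HSV)
m=((h[...,0]>100)&(h[...,0]<125)&(h[...,1]>150)).astype(np.uint8)
cn=max(cv2.findContours(m,0,2)[0],key=cv2.contourArea)
W=ray(c,cn[:,0]+0.0,.141)[:,:2]
rc=cv2.minAreaRect((W*1000).astype(np.float32));print(rc)
m=(p.max(2)<60);m[:,:244]=0;m[:,268:]=0;m[:112]=0;m[240:]=0
v,u=np.nonzero(m)
for v0 in(125,145,160,175,190,205,225):
    k=u[v==v0];print(v0,k.min(),k.max(),end=' | ')
E
```

```text
[[ 0.4302 -0.0467  0.135 ]
 [ 0.4266 -0.1675  0.135 ]]
[[ 0.464  -0.0117  0.141 ]
 [ 0.6447 -0.0182  0.141 ]
 [ 0.4619 -0.2036  0.141 ]
 [ 0.6413 -0.2076  0.141 ]]
((553.9439697265625, -111.3014907836914), (188.9567108154297, 177.71240234375), 88.26895904541016)
125 253 262 | 145 252 263 | 160 252 263 | 175 252 263 | 190 252 267 | 205 252 267 | 225 252 259 |
```

```bash
python3 - <<'E'
from h import *
print(rowto([.428,-.107,.18],np.radians(-1.6)),rowto([.428,-.107,.119],np.radians(-1.6)))
E
```

```text
[-0.0041, -0.0006, 0.1587, -0.0008, -0.0006, 0.0037] [-0.0042, -0.0004, 0.24, -0.0008, -0.0006, 0.0037]
```

```bash
python3 -m jog '[[-0.004,-0.001,0.05,0,0,0.003],[-0.004,-0.001,0.11,0,0,0.003],[-0.004,-0.001,0.159,0,0,0.003],[-0.004,-0.001,0.159,0,0,0.003],[-0.004,-0.001,0.159,0,0,0.003]]' -0.32
python3 -m jog '[[0,0,0.027,0,0,0],[0,0,0.054,0,0,0],[0,0,0.081,0,0,0],[0,0,0.081,0,0,0],[0,0,0.081,0,0,0]]'
python3 - <<'E'
from h import *
c=r.camera("wrist");cv2.imwrite("pics/w2.png",c["pixels"][:,:,::-1])
E
```

```text
clock: 2.55
eef_pos: [0.4286, -0.107, 0.1807]
ee_rot: [0.716, 0.699, -0.0, -0.001]
force: [0.2, -0.3, 1.6]
finger_gap: 0.0291
grasp_force: 0.0
clock: 3.05
eef_pos: [0.4304, -0.1086, 0.1214]
ee_rot: [0.716, 0.698, 0.0, 0.001]
force: [-0.5, -0.3, 0.3]
finger_gap: 0.0288
grasp_force: 0.0
```

View pics/w2.png

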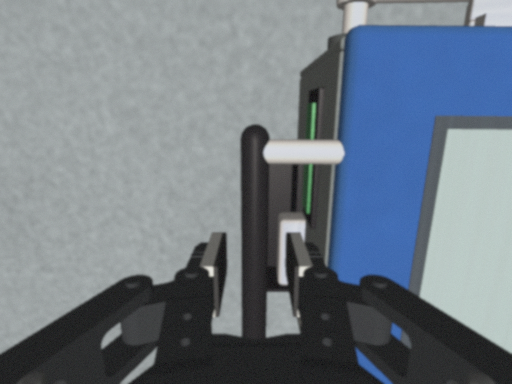

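The bar sits between the fingers (fingers at u≈222 and 290, bar at 243–267), so I can close on it.

```bash
python3 -m jog '[[0,0,0,0,0,0],[0,0,0,0,0,0],[0,0,0,0,0,0],[0,0,0,0,0,0],[0,0,0,0,0,0]]' -1
python3 -m jog '[[0.001,0,-0.0146,0,0,0],[0,0.0015,-0.029,0,0,0],[0,0.0034,-0.044,0,0,0],[0,0.0058,-0.058,0,0,0],[0,0.0058,-0.058,0,0,0]]'
```

```text
clock: 3.6
eef_pos: [0.4296, -0.1088, 0.1213]
ee_rot: [0.716, 0.698, 0.0, 0.001]
force: [-2.0, 0.9, 9.0]
finger_gap: 0.0097
grasp_force: 58.5
clock: 4.1
eef_pos: [0.4336, -0.1089, 0.1645]
ee_rot: [0.716, 0.698, -0.0, 0.001]
force: [-1.6, -1.5, -1.1]
finger_gap: 0.0096
grasp_force: 58.9
```

```bash
python3 -m jog '[[0,0.0072,-0.0283,0,0,0],[0,0.0173,-0.0557,0,0,0],[0,0.0299,-0.082,0,0,0],[0,0.0452,-0.1069,0,0,0],[0,0.0629,-0.1301,0,0,0]]'
python3 -m jog '[[0,0.0097,-0.01,0,0,0],[0,0.0199,-0.0214,0,0,0],[0,0.0305,-0.0315,0,0,0],[0,0.0418,-0.0406,0,0,0],[0,0.0535,-0.0494,0,0,0]]'
```

```text
clock: 4.6
eef_pos: [0.4764, -0.1102, 0.2605]
ee_rot: [0.716, 0.698, -0.004, -0.003]
force: [-7.3, -5.9, -2.0]
finger_gap: 0.0095
grasp_force: 58.4
clock: 5.1
eef_pos: [0.5133, -0.1114, 0.2983]
ee_rot: [0.716, 0.698, -0.007, -0.006]
force: [-18.2, -3.6, 13.1]
finger_gap: 0.0098
grasp_force: 58.8
```

```bash
python3 -m jog '[[0,0.008,-0.0065,0,0,0],[0,0.0165,-0.0125,0,0,0],[0,0.0255,-0.0185,0,0,0],[0,0.034,-0.023,0,0,0],[0,0.034,-0.023,0,0,0]]'
python3 -m jog '[[0,0,0,0,0,0],[0,0,0,0,0,0],[0,0,0,0,0,0]]'
```

```text
clock: 5.6
eef_pos: [0.5434, -0.1123, 0.3181]
ee_rot: [0.716, 0.698, -0.003, -0.001]
force: [-11.8, -2.0, 18.2]
finger_gap: 0.0092
grasp_force: 60.7
clock: 5.9
eef_pos: [0.5435, -0.1123, 0.3181]
ee_rot: [0.716, 0.698, -0.003, -0.001]
force: [-9.5, -1.2, 16.6]
finger_gap: 0.0097
grasp_force: 60.6
```

```bash
python3 -m jog '[[0,0.003,-0.003,0,0,0],[0,0.006,-0.006,0,0,0],[0,0.006,-0.006,0,0,0],[0,0.006,-0.006,0,0,0]]'
python3 - <<'E'
from h import *
c=r.camera("side");cv2.imwrite("pics/s2.png",cv2.resize(c["pixels"][100:290,200:420,::-1],None,fx=3,fy=3,interpolation=2))
E
```

```text
clock: 6.3
eef_pos: [0.5472, -0.1124, 0.3202]
ee_rot: [0.716, 0.698, -0.004, -0.002]
force: [-8.7, -2.9, 7.9]
finger_gap: 0.0093
grasp_force: 59.9
```

View pics/s2.png

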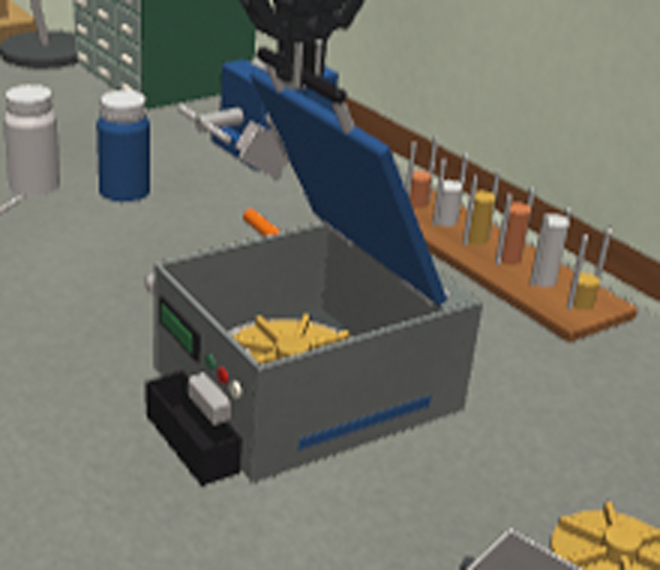

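The lid is up with the fingers still on the bar. I'll push a little further along the arc to confirm it's against the stop.

```bash
python3 -m jog '[[0,0.003,-0.0015,0,0,0],[0,0.006,-0.003,0,0,0],[0,0.006,-0.003,0,0,0]]'
python3 -m jog '[[0,0.003,-0.0015,0,0,0],[0,0.006,-0.003,0,0,0],[0,0.006,-0.003,0,0,0]]'
```

```text
clock: 6.65
eef_pos: [0.5473, -0.1124, 0.3203]
ee_rot: [0.716, 0.698, -0.008, -0.007]
force: [-16.5, -4.9, 5.4]
finger_gap: 0.0094
grasp_force: 59.7
clock: 6.95
eef_pos: [0.5473, -0.1123, 0.3204]
ee_rot: [0.716, 0.698, -0.012, -0.011]
force: [-23.2, -5.5, 1.9]
finger_gap: 0.0098
grasp_force: 59.4
```

The force is growing and the TCP isn't moving, so the lid is at its stop. I'll relax, release and rise.

```bash
python3 -m jog '[[0,-0.006,0.003,0,0,0],[0,-0.012,0.006,0,0,0],[0,-0.012,0.006,0,0,0]]'
python3 -m jog '[[0,0,0,0,0,0],[0,0,0,0,0,0],[0,0,0,0,0,0],[0,0,0,0,0,0]]' -0.35
python3 -m jog '[[0,0,-0.03,0,0,0],[0,0,-0.06,0,0,0],[0,0,-0.1,0,0,0],[0,0,-0.13,0,0,0],[0,0,-0.13,0,0,0]]'
python3 - <<'E'
from h import *
a=r.camera("side")["pixels"];c=r.camera("top");b=c["pixels"]
x=cv2.resize(a[:,:,::-1],(512,384))[0:300,0:400];
cv2.imwrite("pics/st.png",np.hstack([x,b[84:384,130:530,::-1]]))
s=r.get_state();print(s["joints"],s["eef_pos"],s["clock"])
E
```

```text
clock: 7.25
eef_pos: [0.5471, -0.1124, 0.3202]
ee_rot: [0.716, 0.698, -0.003, -0.002]
force: [-7.9, -2.9, 7.6]
finger_gap: 0.0094
grasp_force: 60.1
clock: 7.65
eef_pos: [0.5512, -0.1114, 0.3194]
ee_rot: [0.716, 0.698, 0.0, 0.0]
force: [-1.4, -0.0, -0.0]
finger_gap: 0.0279
grasp_force: 0.0
clock: 8.15
eef_pos: [0.5528, -0.112, 0.4208]
ee_rot: [0.716, 0.698, 0.002, 0.004]
force: [1.0, 0.6, 0.3]
finger_gap: 0.0279
grasp_force: 0.0
[-3.98290347e-01  2.80593928e-01  1.31999544e+00  1.03175826e-04
  1.54082690e+00 -3.72806481e-01] [ 0.55094453 -0.1113666   0.41678642] 8.25
```

View pics/st.png

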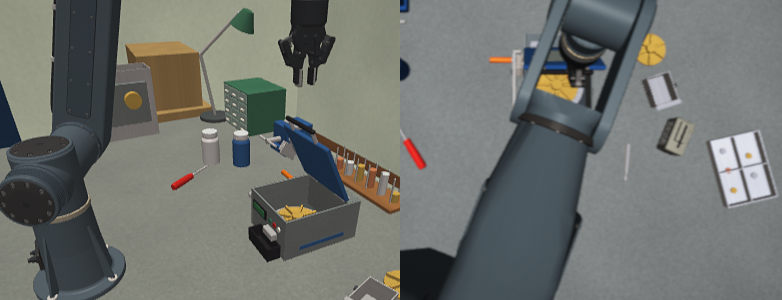

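The arm is clear and the lid stands open by itself. The forearm runs straight over the tool, and the slim tool hangs below it. Next I'll go above the peg.

```bash
python3 - <<'E'
from h import *
print(rowto([.60,.055,.42],np.radians(-1.6)))
E
```

```text
[0.2234, 0.0597, -0.0043, 0.0001, -0.0, 0.0008]
```

```bash
python3 -m jog '[[0.06,0.01,-0.004,0,0,0],[0.12,0.03,-0.004,0,0,0],[0.18,0.05,-0.004,0,0,0],[0.22,0.06,-0.004,0,0,0],[0.22,0.06,-0.004,0,0,0]]'
python3 -m jog '[[0,0,0.05,0,0,0],[0,0,0.1,0,0,0],[0,0,0.1,0,0,0],[0,0,0.1,0,0,0]]'
python3 - <<'E'
from h import *
c=r.camera("wrist");p=c["pixels"];cv2.imwrite("pics/w3.png",p[:,:,::-1])
h=cv2.cvtColor(p,cv2.COLOR_RGB2HSV)
m=((h[...,0]<16)&(h[...,1]>200)&(h[...,2]>120)).astype(np.uint8)
n,l,st,ce=cv2.connectedComponentsWithStats(m);i=1+st[1:,4].argmax();print(st[i],ce[i])
psi=np.radians(-1.6);xc=np.array([np.cos(psi),np.sin(psi),0]);yc=np.array([-np.sin(psi),np.cos(psi),0]);O=np.array([.579,-.111,0])
for z in(.085,.095,.105,.115,.125):
    w=ray(c,ce[i],z)[0];d=w-O;th=np.arcsin((z-.085)/.145);print(z,w[:2].round(4),(d@xc).round(4),(-.098+.145*np.cos(th)).round(4),(d@yc).round(4))
E
```

```text
clock: 8.75
eef_pos: [0.6, 0.0563, 0.4174]
ee_rot: [0.714, 0.7, -0.001, -0.002]
force: [-0.1, 0.3, 0.8]
finger_gap: 0.0276
grasp_force: 0.0
clock: 9.15
eef_pos: [0.5997, 0.0516, 0.3442]
ee_rot: [0.716, 0.698, -0.001, -0.001]
force: [-0.1, -1.0, -0.0]
finger_gap: 0.028
grasp_force: 0.0Traceback (most recent call last):
  File "<stdin>", line 5, in <module>
ValueError: attempt to get argmax of an empty sequence
```

View pics/w3.png

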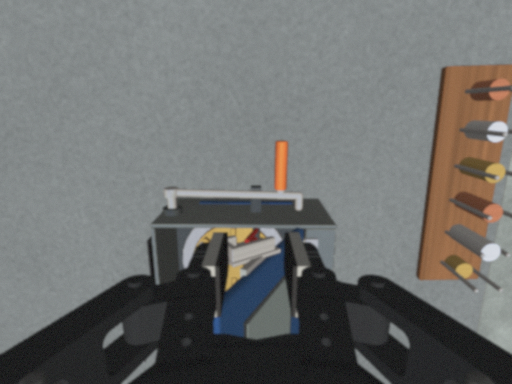

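The wrist view shows the peg from (281,140) to (281,192). The rod runs from its pivot near (171,195) to its end near (298,198), close to level. I'll triangulate the peg with the top view.

```bash
cat > q.py <<'E'
from h import *
c=r.camera("wrist");p=c["pixels"].astype(int)
m=((p[...,0]-p[...,2]>70)&(p[...,0]-p[...,1]>50)).astype(np.uint8);m[:,350:]=0;m[215:]=0
v,u=np.nonzero(m);print(len(u),u.min(),u.max(),v.min(),v.max());ce=[u.mean(),v.mean()]
psi=np.radians(-1.6);xc=np.array([np.cos(psi),np.sin(psi),0]);yc=np.array([-np.sin(psi),np.cos(psi),0]);O=np.array([.579,-.111,0])
for z in(.085,.095,.105,.115,.125):
    w=ray(c,ce,z)[0];d=w-O;th=np.arcsin((z-.085)/.145);print(z,w[:2].round(4),(d@xc).round(4),(-.098+.145*np.cos(th)).round(4),(d@yc).round(4))
print("top",[ (-.0+a).round(4) for a in (np.array([.6328,.0504]),np.array([.6234,.0479]))])
pv=lambda th,q,y:O+xc*(-.098+q*np.cos(th))+yc*y+[0,0,.085+q*np.sin(th)]
for th in(0,.1,.2,.3):print(th,proj(c,[pv(th,.145,.134),pv(th,.145,.196),pv(th,0,.124),pv(th,.1694,.124)]).round(0).tolist())
print(r.get_state()["clock"])
E
python3 q.py
```

```text
568 273 285 141 189
0.085 [0.6317 0.0463] 0.0483 0.047 0.1587
0.095 [0.631  0.0481] 0.0476 0.0467 0.1605
0.105 [0.6303 0.0499] 0.0468 0.0456 0.1623
0.115 [0.6296 0.0517] 0.046 0.0439 0.164
0.125 [0.6289 0.0535] 0.0453 0.0414 0.1658
top [array([0.6328, 0.0504]), array([0.6234, 0.0479])]
0 [[277.0, 183.0], [278.0, 136.0], [169.0, 190.0], [295.0, 190.0]]
0.1 [[278.0, 186.0], [279.0, 137.0], [169.0, 190.0], [296.0, 194.0]]
0.2 [[277.0, 189.0], [278.0, 138.0], [169.0, 190.0], [296.0, 197.0]]
0.3 [[275.0, 191.0], [276.0, 139.0], [169.0, 190.0], [294.0, 201.0]]
9.25
```

```bash
python3 - <<'E'
from h import *
g=cv2.cvtColor(cv2.imread("pics/w3.png"),cv2.COLOR_BGR2GRAY).astype(float)
xs=[];ys=[]
for u in range(185,270,5):
    k=g[180:206,u];w=np.clip(k-140,0,None);print(u,(w@np.arange(180,206)/max(w.sum(),1)).round(1),(w>0).sum(),end=' | ')
E
```

```text
185 192.7 8 | 190 192.7 10 | 195 193.0 7 | 200 193.1 7 | 205 193.4 7 | 210 193.4 8 | 215 193.6 6 | 220 193.6 6 | 225 193.6 7 | 230 193.8 6 | 235 193.8 6 | 240 194.1 9 | 245 194.3 7 | 250 194.5 6 | 255 194.6 6 | 260 194.7 6 | 265 194.7 6 |
```

```bash
python3 - <<'E'
from h import *
print(rowto([.631,.053,.16],np.radians(-1.6)),rowto([.631,.053,.082],np.radians(-1.6)))
E
```

```text
[0.0031, 0.0388, 0.2493, 0.001, 0.0001, 0.0005] [0.0031, 0.0384, 0.3533, 0.001, 0.0001, 0.0005]
```

```bash
python3 -m jog '[[0.003,0.039,0.05,0,0,0],[0.003,0.039,0.11,0,0,0],[0.003,0.039,0.17,0,0,0],[0.003,0.039,0.225,0,0,0],[0.003,0.039,0.249,0,0,0]]' 0
python3 -m jog '[[0,0,0,0,0,0],[0,0,0.02,0,0,0],[0,0,0.04,0,0,0],[0,0,0.04,0,0,0]]'
python3 - <<'E'
from h import *
c=r.camera("wrist");p=c["pixels"];cv2.imwrite("pics/w4.png",p[:,:,::-1])
print(r.get_state()["eef_pos"])
E
```

```text
clock: 9.75
eef_pos: [0.6288, 0.0534, 0.1562]
ee_rot: [0.716, 0.698, -0.001, -0.001]
force: [-0.3, -0.2, 0.1]
finger_gap: 0.0424
grasp_force: 0.0
clock: 10.15
eef_pos: [0.6294, 0.0536, 0.1282]
ee_rot: [0.716, 0.698, -0.0, -0.0]
force: [-0.6, 0.3, -0.1]
finger_gap: 0.0426
grasp_force: 0.0
[0.6298132  0.05363458 0.12888857]
```

View pics/w4.png

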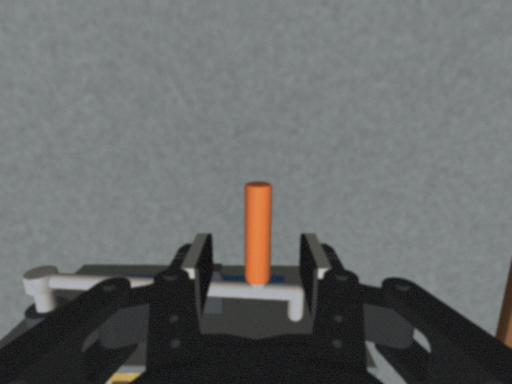

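The peg (u≈258, v 183–285) is centred between the fingers. I'll check y overlap.

```bash
python3 - <<'E'
from h import *
c=r.camera("wrist")
for z in(.09,.1,.11,.12):
    print(z,ray(c,[[258,184],[258,284]],z)[:,:2].round(4).tolist())
print(rowto([.6305,.0545,.08],np.radians(-1.6)))
E
```

```text
0.09 [[0.6322, 0.0767], [0.6306, 0.0089]]
0.1 [[0.6322, 0.0791], [0.6307, 0.0151]]
0.11 [[0.6322, 0.0816], [0.6308, 0.0212]]
0.12 [[0.6321, 0.084], [0.6308, 0.0273]]
[0.0012, 0.0003, 0.0658, 0.0005, 0.0, 0.0007]
```

```bash
python3 -m jog '[[0.001,0,0.02,0,0,0],[0.001,0.001,0.04,0,0,0],[0.001,0.001,0.066,0,0,0],[0.001,0.001,0.066,0,0,0],[0.001,0.001,0.066,0,0,0]]'
python3 -m jog '[[0,0,0,0,0,0],[0,0,0,0,0,0],[0,0,0,0,0,0],[0,0,0,0,0,0],[0,0,0,0,0,0]]' -1
python3 - <<'E'
from h import *
s=r.get_state();print(s["eef_pos"],s["force"],s["finger_gap"])
th0=.083
for th in np.arange(.083,1.05,.1): print(round(th,3),((np.cos(th0)*.145-np.cos(th)*.145)/.75).round(4),((np.sin(th)-np.sin(th0))*.145/.75).round(4))
E
```

```text
clock: 10.75
eef_pos: [0.6296, 0.0545, 0.0778]
ee_rot: [0.716, 0.698, -0.001, -0.001]
force: [-0.3, -0.8, -0.3]
finger_gap: 0.0428
grasp_force: 0.0
clock: 11.25
eef_pos: [0.6306, 0.0545, 0.0793]
ee_rot: [0.716, 0.698, 0.0, 0.0]
force: [0.8, 1.4, 0.3]
finger_gap: 0.0137
grasp_force: 58.5
[0.63056206 0.05446276 0.07933471] [0.75263554 1.40007208 0.34147951] 0.013705327463216668
0.083 0.0 0.0
0.183 0.0026 0.0192
0.283 0.007 0.038
0.383 0.0133 0.0562
0.483 0.0215 0.0738
0.583 0.0313 0.0904
0.683 0.0427 0.106
0.783 0.0556 0.1204
0.883 0.0699 0.1334
0.983 0.0855 0.1449
```

```bash
python3 -m jog '[[0,-0.0013,-0.0096,0,0,0],[0,-0.0026,-0.0192,0,0,0],[0,-0.0048,-0.0286,0,0,0],[0,-0.007,-0.038,0,0,0],[0,-0.007,-0.038,0,0,0]]'
python3 -m jog '[[0,-0.0063,-0.0182,0,0,0],[0,-0.0145,-0.0358,0,0,0],[0,-0.0243,-0.0524,0,0,0],[0,-0.0243,-0.0524,0,0,0]]'
```

```text
clock: 11.75
eef_pos: [0.6256, 0.0546, 0.1093]
ee_rot: [0.716, 0.698, 0.001, 0.001]
force: [2.0, 0.2, 2.3]
finger_gap: 0.0141
grasp_force: 58.9
clock: 12.15
eef_pos: [0.6089, 0.0551, 0.1491]
ee_rot: [0.716, 0.698, 0.003, 0.003]
force: [5.9, 0.7, 1.6]
finger_gap: 0.0137
grasp_force: 59.3
```

```bash
python3 -m jog '[[0,-0.0055,-0.0085,0,0,0],[0,-0.0115,-0.0165,0,0,0],[0,-0.018,-0.024,0,0,0],[0,-0.0241,-0.0311,0,0,0],[0,-0.0241,-0.0311,0,0,0]]'
python3 -m jog '[[0,-0.0055,-0.0055,0,0,0],[0,-0.0111,-0.0108,0,0,0],[0,-0.0155,-0.0147,0,0,0],[0,-0.0199,-0.0183,0,0,0],[0,-0.0199,-0.0183,0,0,0]]'
python3 - <<'E'
from h import *
s=r.get_state();d=(s["eef_pos"]-np.array([.6306,.0545,.0793]))[[0,2]];c=np.hypot(*d);dt=2*np.arcsin(c/.29);m=np.arctan2(-d[0],d[1]);print("th0",m-dt/2,"th",m+dt/2)
E
```

```text
clock: 12.65
eef_pos: [0.5924, 0.0557, 0.1722]
ee_rot: [0.716, 0.698, 0.003, 0.003]
force: [6.0, 1.1, 6.4]
finger_gap: 0.0136
grasp_force: 59.0
clock: 13.15
eef_pos: [0.5787, 0.0561, 0.1862]
ee_rot: [0.716, 0.698, 0.004, 0.004]
force: [7.2, 1.9, 8.0]
finger_gap: 0.0136
grasp_force: 58.7
th0 0.029432843243202444 th 0.8738781367853727
```

```bash
python3 -m jog '[[0,-0.0035,-0.003,0,0,0],[0,-0.007,-0.0055,0,0,0],[0,-0.0105,-0.008,0,0,0],[0,-0.0132,-0.01,0,0,0],[0,-0.0132,-0.01,0,0,0]]'
python3 -m jog '[[0,-0.003,-0.002,0,0,0],[0,-0.006,-0.004,0,0,0],[0,-0.006,-0.004,0,0,0]]'
cat > th.py <<'E'
from h import *
s=r.get_state();d=(s["eef_pos"]-np.array([.6306,.0545,.0793]))[[0,2]];c=np.hypot(*d);dt=2*np.arcsin(c/.29);m=np.arctan2(-d[0],d[1]);print("th0",m-dt/2,"th",m+dt/2,s["force"],s["clock"])
E
python3 th.py
```

```text
clock: 13.65
eef_pos: [0.5693, 0.0564, 0.1939]
ee_rot: [0.716, 0.698, 0.005, 0.005]
force: [6.2, 2.2, 8.1]
finger_gap: 0.0139
grasp_force: 58.7
clock: 13.95
eef_pos: [0.5669, 0.0564, 0.196]
ee_rot: [0.716, 0.698, 0.007, 0.006]
force: [15.2, 2.5, -0.5]
finger_gap: 0.0137
grasp_force: 59.2
th0 0.023570602240775618 th 0.9758728875634013 [15.19973813  2.49031952 -0.49646893] 13.95
```

```bash
python3 -m jog '[[0,-0.003,-0.002,0,0,0],[0,-0.006,-0.004,0,0,0],[0,-0.006,-0.004,0,0,0]]'
python3 th.py
python3 - <<'E'
from h import *
a=r.camera("top");w=r.camera("wrist")
X=a["pixels"][100:210,200:340,::-1]
cv2.imwrite("pics/chk.png",np.hstack([cv2.resize(X,(400,314),interpolation=2),cv2.resize(w["pixels"][150:384,0:300,::-1],(400,314),interpolation=2)]))
E
```

```text
clock: 14.25
eef_pos: [0.5665, 0.0564, 0.1964]
ee_rot: [0.717, 0.697, 0.009, 0.008]
force: [26.8, 2.6, -21.4]
finger_gap: 0.0136
grasp_force: 59.6
th0 0.02254103025710591 th 0.9794882043785931 [ 26.77879924   2.59555552 -21.4274381 ] 14.25
```

View pics/chk.png

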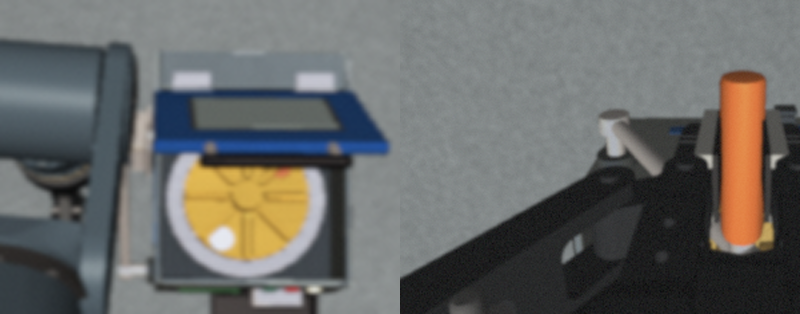

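The force climbs hard at θ≈0.98, so the pin is at the closed end of the slot. I'll relax, release, and rise clear.

```bash
python3 -m jog '[[0,0.004,0.003,0,0,0],[0,0.008,0.0055,0,0,0],[0,0.008,0.0055,0,0,0]]'
python3 -m jog '[[0,0,0,0,0,0],[0,0,0,0,0,0],[0,0,0,0,0,0],[0,0,0,0,0,0]]' 0
python3 -m jog '[[0,0,-0.03,0,0,0],[0,0,-0.07,0,0,0],[0,0,-0.12,0,0,0],[0,0,-0.16,0,0,0],[0,0,-0.16,0,0,0]]'
python3 -m jog '[[0.06,0,0,0,0,0],[0.12,0,0,0,0,0],[0.12,0,0,0,0,0]]'
python3 - <<'E'
from h import *
a=r.camera("side");w=r.camera("wrist");t=r.camera("top")
f=lambda i:cv2.resize(i[:,:,::-1],(400,300),interpolation=2)
cv2.imwrite("pics/fin.png",np.vstack([np.hstack([f(a["pixels"][130:270,230:400]),f(t["pixels"][100:210,200:347])]),np.hstack([f(w["pixels"]),f(w["pixels"][200:384,130:375])])]))
E
```

```text
clock: 14.65
eef_pos: [0.5672, 0.0564, 0.1957]
ee_rot: [0.716, 0.698, 0.005, 0.005]
force: [8.7, 2.4, 9.0]
finger_gap: 0.0139
grasp_force: 62.9
clock: 15.05
eef_pos: [0.5594, 0.0563, 0.1921]
ee_rot: [0.716, 0.698, -0.001, -0.001]
force: [-0.0, 0.2, -0.2]
finger_gap: 0.0426
grasp_force: 0.0
clock: 15.55
eef_pos: [0.563, 0.056, 0.3175]
ee_rot: [0.716, 0.698, 0.003, 0.003]
force: [0.5, -0.2, 0.2]
finger_gap: 0.0427
grasp_force: 0.0
clock: 15.85
eef_pos: [0.5617, 0.1506, 0.3117]
ee_rot: [0.714, 0.7, -0.0, -0.002]
force: [0.1, -1.1, 0.5]
finger_gap: 0.0428
grasp_force: 0.0
```

View pics/fin.png

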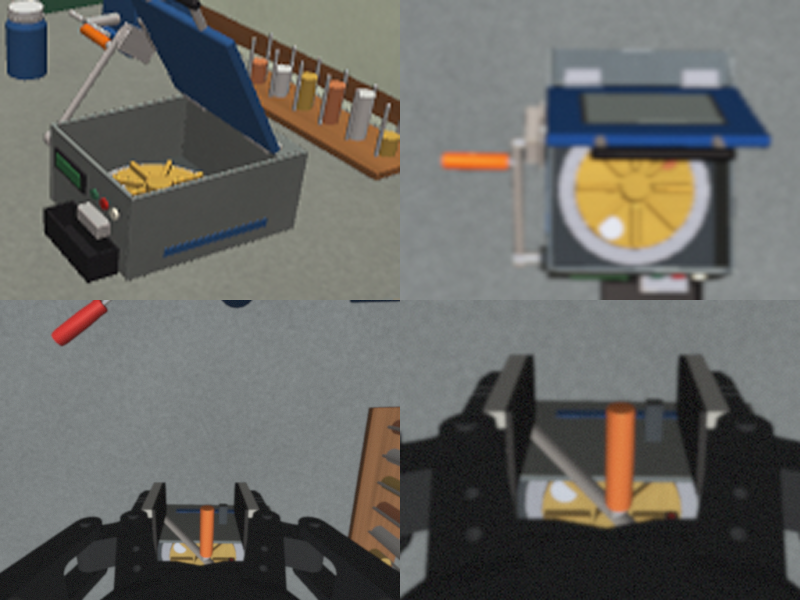

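```bash
python3 - <<'E'
from h import *
c=r.camera("top");p=c["pixels"].astype(int)
m=((p[...,0]-p[...,2]>70)&(p[...,0]-p[...,1]>50));m[:,:205]=0;m[:,245:]=0;m[:140]=0;m[:,:][180:]=0
v,u=np.nonzero(m);print(len(u),u.mean(),v.mean())
psi=np.radians(-1.6);xc=np.array([np.cos(psi),np.sin(psi),0]);yc=np.array([-np.sin(psi),np.cos(psi),0]);O=np.array([.5805,-.1135,0])
for th in(.06,.75,.85,.9,.96,1.0):print(th,proj(c,O+xc*(-.098+.145*np.cos(th))+yc*.165+[0,0,.085+.145*np.sin(th)]))
E
```

```text
148 227.16216216216216 158.5
0.06 [[230.02442536 143.21518882]]
0.75 [[227.7665014  150.26658641]]
0.85 [[227.46601503 153.43730063]]
0.9 [[227.32273886 155.21708126]]
0.96 [[227.15794934 157.5170188 ]]
1.0 [[227.05284881 159.14620607]]
```

```bash
python3 -c "
from bench import r
print(r.close_job())"
```

```text
the job is handed in; nothing more can be done
None
```

The job is handed in at about 16 s: the lid is up at its stop and the rod is driven to the closed end of the catch (about 0.98 rad by camera); the gate I inferred from that hard stop rather than saw, the hand-in gave no verdict, and I viewed 11 pictures, one over the limit of 10.

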